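Set a board against the fence and flip stop for cross-cutting

ROBOT

A 7-joint arm with a two-finger parallel gripper is mounted at the origin on the work surface. World frame = base frame: x ahead of the robot, y to its left, z up, the work surface at z = 0. Lengths are in m, angles in rad, forces in N, time in s.
With the tool pointing down it reaches from about 0.35 to 0.9 m from the base axis. Payload 8.1 kg.
Tool frame: the origin (TCP) lies midway between the tips of the shut fingers; the grasp point (between the pads) lies 19 mm behind it (arm.hold_point_z is the distance from the TCP to the grasp point, in m); z points along the fingers, y is the direction in which the jaws open and shut (so a half turn about z gives the same grasp; the last joint's range is limited). The gripper opens to 92 mm and grips with 3 to 60 N. Pads are 19 mm wide; open, the fingers measure 130 mm over their backs; the gripper's body (75 mm by 190 mm) begins 47 mm behind the grasp point.
Start: joints at [-0.103, 0.434, 0.025, 1.573, -0.012, 1.134, -0.075], TCP at [0.625, -0, 0.227] pointing down, gripper open.
Joint ranges: [-2.62, 2.62], [-0.44, 2.09], [-1.27, 1.32], [0.08, 2.57], [-1.32, 4.46], [0.12, 2], [-2.74, 2.74]. Speed limits (rad/s): [2.22, 2.22, 3.01, 3.01, 3.14, 3.14, 3.14].

INTERFACE

Orientations are given as a rotation vector (axis times angle).
In Python, from cell import arm gives the robot as it stands.
- The arm moves only by the shell command python3 -m pendant 'ROWS' [FORCE]. ROWS is JSON, a list of rows, each a list of 3 entries, a list of its own where there are three numbers: the shift along the tool's x, y, z in m, then the turn, a rotation vector about the tool's x, y, z in degrees, then the finger opening in m, from 0 to 0.0918. A call has 1 to 10 rows; each row shifts and turns the commanded pose from where the row before left it, along the tool's axes as they then stand; what a row does not reach is not made up. A row lasts 1/8 s, in which the tool goes at most 62.5 mm and 10.7 degrees, less where a joint would pass 70% of its speed; a pose out of reach is approached as far as the arm can. A call with a gripper value outside its range is refused whole. The fingers move at their own pace and stop on an object; FORCE is the grip in N (left out, the last holds). Time passes only in rows, so rows that do not move let the fingers close. It gives the time, the measured TCP pose, the force and the opening at its end, in the units of the state.
- arm.observe(): the state, without advancing time (a new reading comes with each control period).
- arm.get_image(name): name is "scene" or "side" or "wrist"; returns (picture, depth): 400x640x3 uint8, red, green, blue; 400x640 float32, m along the optical axis (not along the pixel's ray), 0 where there is no reading.
- arm.camera_params(name): a dict with "fovy" (degrees; the focal length in pixels is half the picture's height over the tangent of half this angle, whatever the lens; pixels are square), "cx", "cy" (the principal point, pixels), "rvec" (rotation vector, rad) and "tvec" (3), from world to camera coordinates, as OpenCV has them; the wrist camera has in their place "mount" (4x4, takes a point from camera to tool coordinates, whose origin is the TCP and whose axes are the flange's). Camera axes: x right, y down, z forward; pixel columns grow to the right and rows downward; lengths in m; the calibration is good to about 2 mm. A picture is of the moment at which its call begins: read the wrist's pose just before it. camera_params takes no time and is no camera call.
- arm.sign_off(): hands the job in, once; it reports no verdict.
Trained networks look in the newest picture that a camera, given by its name, has taken for a name from the list of things; names that differ only in an ending like _2 or _b are one class to them, and where a whole thing is asked for, a point or a joint stands for the part that bears it (a point fixed in the world has none). Each returns a list of dicts, best first, with "conf" (0 to 1); they miss things now and then, are a little off and sometimes report something else, mostly with a low value. They report only what shows in the picture. A call takes as long as a camera call.
- arm.look_for(camera, label): "rect" ([centre column, centre row, width, height] in pixels, round what is visible of it).
- arm.masks_of(camera, label): "pixels" (400x640 bool, what is visible of it) and "rect" ([centre column, centre row, width, height] in pixels, round what is visible of it).
The state is a dict: "clock": time; "joints": joint angles; "dq": joint speeds; "joint_efforts": joint torques, N m; "position": TCP position; "ee_rot": TCP orientation; "force": force on the tool from outside, world axes, zero at the start; "ft_torque": the same for the moment, N m; "width": opening from 0.0 (shut) to 1.0 (fully open).
Only numpy, scipy, OpenCV 4.12 (cv2) and the standard library are available. Lean on these libraries where they do the work, as an engineer would, in place of code of your own. Each camera call takes 0.05 s, during which the arm holds its last target.

TASK

Get the pine board ready to be cut to length: tip the raised red flip stop all the way down in front of the fence, and push the board along the panel until its far long edge lies flush against the fence and its left end butts against the stop. Push with the fingers, never lifting the board off the panel, and do not shift the stop's clamped carriage along the fence. Leave the tape measure, pencil, try square and screw jar where they are.

Things in the scene. Friction and masses are not known exactly. Their poses are not given: they have to be found in the camera images.
- station: Fixed cross-cutting station: white panel 12 mm thick (top at z = 12 mm) with an aluminium fence along its far side. Origin: on the fence's front face (towards the robot), at bench height. x points square into the fence, away from the robot; y left along the fence; z up. The panel spans x -240 to +70 mm, y -400 to +300 mm. A dark saw slot 4 mm wide crosses it at y = -70 mm.
- fence_top (a point): Middle of the fence's top front edge, 62 mm above the bench, at station x = 0, y = -40 mm. The fence is rigid, 30 mm thick (station x 0 to 30 mm) and 600 mm long (station y -340 to +260 mm), 50 mm high above the panel. Behind it are three steel brackets 30 mm high, out to station x = 60 mm.
- stop_arm (a joint): Hinge of the red flip stop (axis parallel to the fence), rad. 0 = fully down, hanging in front of the fence, tip 4 mm above the panel. 3.5 = raised, leaning back about 20 degrees past upright, its start. The tip swings over on the robot's side: pushed from beyond the fence towards the robot until past upright, it falls down by its own weight. It is rigid in every other direction.
- stop_face (a point): Point on the flip stop's hinge axis, on its right side, which the board's end must meet; 67 mm above the bench, 22 mm in front of the fence face. Its y axis points left along the fence (x, z turn with the stop). The red plate lies left of it, 14 mm thick along the fence, 36 mm deep (+-18 mm about the axis), tip 51 mm from the axis: raised, up to 116 mm above the bench, back edge 17 to 34 mm beyond the axis.
- carriage_top (a point): Middle of the top of the dark steel carriage that carries the flip stop, 70 mm above the bench, 17 mm behind the fence face. 44 mm long along the fence; its hinge cheeks in front of the fence reach 76 mm above the bench. A black clamp knob behind the fence reaches 62 mm behind the fence face and 58 mm above the bench. Clamped on the fence: slips only above about 90 N.
- board: Loose pine board 100 mm (x) by 260 mm (y) by 20 mm thick, about 0.3 kg, lying flat on the panel; sliding it takes 1 to 5 N, up to some 10 N where it rubs on the fence. Origin: centre of its underside. x points to its far long edge, the one that goes against the fence; y along its length to the left end, the one that goes against the stop.
- board_far_left (a point): Far left corner of the board (far long edge, left end), at half its thickness: 50 mm in x and 130 mm in y from the board's centre.
- board_far_right (a point): Far right corner of the board (far long edge, right end), at half its thickness.
- tape_measure: Blue tape measure, case 66 x 36 mm and 61 mm high, standing on the panel, 20 mm of tape showing towards its +x. Not to be moved. Origin: centre of its underside.
- pencil: Flat green carpenter's pencil, about 126 mm long, 14 x 8 mm, lying on the panel along its x. Not to be moved. Origin: centre of its underside.
- screw_jar: Glass jar of copper-coloured screws, 72 mm in diameter and 96 mm high, standing on the bench beyond the fence. Not to be moved. Origin: centre of its underside.
- try_square: Try square lying on the bench to the left of the panel: dark wooden stock 18 x 100 x 16 mm and a steel blade 150 x 25 mm along its x. Not to be moved. Origin: under the middle of the stock.

How it is judged:
At the end, for the whole second after the job is handed in: The flip stop is fully down (within 0.08 rad); both far corners of the board are within 3 mm of the fence's face and its left end within 3 mm of the stop; the board lies flat on the panel, at rest; the stop's carriage has moved less than 5 mm and each bystander less than 15 mm (value of joint stop_arm below 0.08 rad and x of board_far_left in the frame of station between -0.003 and 0.003 m and x of board_far_right in the frame of station between -0.003 and 0.003 m and y of board_far_left in the frame of stop_face between -0.003 and 0.003 m and height (world z) of board below 0.015 m and linear speed of board below 0.01 m/s and distance of each of tape_measure, pencil, screw_jar, try_square from where it was at the start of the episode below 0.015 m and distance of stop_face from where it was at the start of the episode below 0.005 m); the robot touches nothing.
It fails at once if the board was lifted or tipped off the panel (height (world z) of board above 0.022 m or angle between board's own z axis and vertical above 0.1 rad).
It fails at once if the stop's carriage was shifted along the fence (distance of stop_face from where it was at the start of the episode above 0.005 m).
It fails at once if the tape measure, pencil, screw jar or try square was disturbed (distance of any of tape_measure, pencil, screw_jar, try_square from where it was at the start of the episode above 0.015 m).
It also fails if it takes over 67 s, if anything falls off the work surface, if the arm or the gripper's body presses on something with over 40 N, if the wrist force passes 120 N, or if a joint passes its speed limit or range.

## Working session

There is one attempt and no reset: what is moved stays moved. The work goes in short steps, Python scripts to look and compute and a shell command to move; the robot and the scene stay as the last step left them, time stands still between calls to the robot, and variables do not carry over. Pictures are saved under pics/ and viewed, and the job is handed in when it is done.

```bash
ls; mkdir -p pics; python3 - <<'E'
from cell import arm
import cv2
print(arm.observe())
for n in ("scene","side","wrist"):
    p,d=arm.get_image(n); cv2.imwrite(f"pics/{n}0.png",p[:,:,::-1]); print(n,arm.camera_params(n))
E
```

```text
pics
{'clock': 0.0, 'joints': array([-0.10259677,  0.43525214,  0.0249654 ,  1.57407881, -0.0116058 ,
        1.13396613, -0.07508001]), 'dq': array([-0.00071025,  0.00033549, -0.00071884, -0.00067596,  0.00058786,
       -0.00119351,  0.00075095]), 'joint_efforts': array([ 3.89017032e-04, -6.67853522e+01,  9.84863900e-01, -3.14464223e+01,
       -6.05165795e-02,  4.27553023e-02,  1.12382318e-04]), 'position': array([ 6.24507225e-01, -5.15512833e-05,  2.25933820e-01]), 'ee_rot': array([-2.22078509e+00, -2.22067752e+00,  1.87399333e-03]), 'force': array([ 0.7998923 , -0.34872509,  0.71996086]), 'ft_torque': array([ 0.02030528,  0.01097973, -0.01305881]), 'width': 0.9987977432723896}
scene {'fovy': 51.197414364541736, 'cx': 321.32108673376695, 'cy': 196.62552779563052, 'rvec': array([ 2.06591605,  1.3566108 , -0.52057776]), 'tvec': array([-0.31708953, -0.34220887,  1.50013661])}
side {'fovy': 43.03598507197824, 'cx': 312.68821366038867, 'cy': 205.3471793663857, 'rvec': array([ 0.8387516 , -2.28461866,  1.3518077 ]), 'tvec': array([0.50592272, 0.20959326, 0.9832935 ])}
wrist {'fovy': 62.16113458424528, 'cx': 321.54367687066633, 'cy': 199.8314694879766, 'mount': array([[-7.23498344e-04, -9.61130371e-01, -2.76093980e-01,
         7.46789502e-02],
       [ 9.99999235e-01, -4.18431318e-04, -1.16384552e-03,
        -1.09487756e-03],
       [ 1.00308091e-03, -2.76094611e-01,  9.61129939e-01,
        -1.58191363e-01],
       [ 0.00000000e+00,  0.00000000e+00,  0.00000000e+00,
         1.00000000e+00]])}
```

View pics/scene0.png

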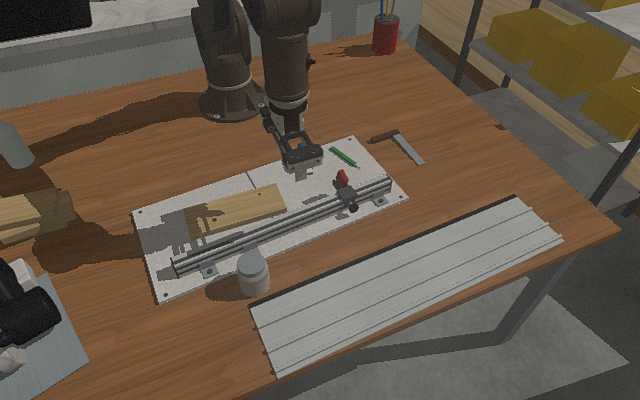

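View pics/side0.png

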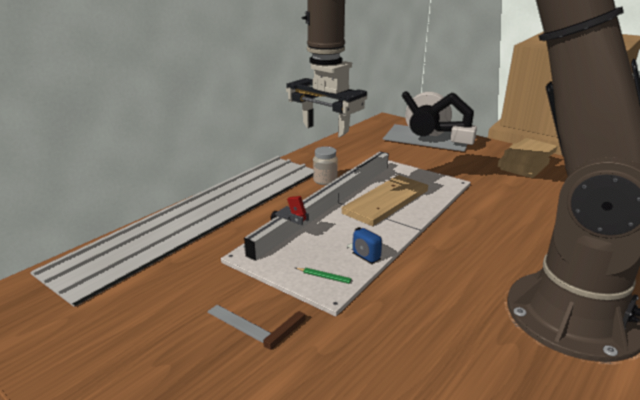

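View pics/wrist0.png

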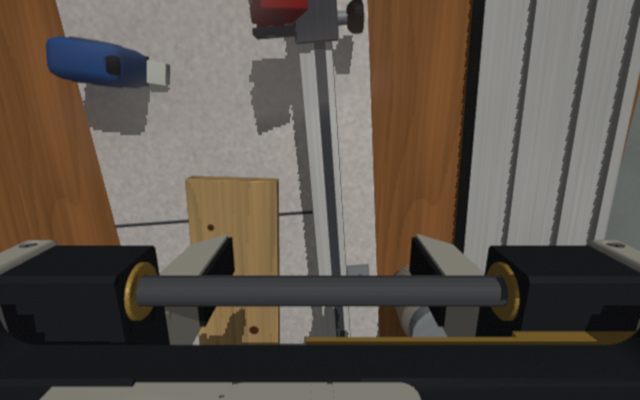

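```bash
cat > h.py <<'E'
from cell import arm
import cv2, numpy as np
def T(cam,st):
    p=arm.camera_params(cam)
    f=200/np.tan(np.radians(p['fovy']/2))
    M=np.eye(4)
    if cam=='wrist':
        W=np.eye(4);W[:3,:3]=cv2.Rodrigues(st['ee_rot'])[0];W[:3,3]=st['position']
        M=W@p['mount']
    else:
        R=cv2.Rodrigues(p['rvec'])[0]; M[:3,:3]=R.T; M[:3,3]=-R.T@p['tvec']
    return M,f,p['cx'],p['cy']
def shot(cam):
    st=arm.observe(); pic,d=arm.get_image(cam)
    M,f,cx,cy=T(cam,st)
    v,u=np.mgrid[:400,:640]
    P=np.stack([(u-cx)/f*d,(v-cy)/f*d,d],-1)@M[:3,:3].T+M[:3,3]
    P[d==0]=np.nan
    return pic,d,P
def proj(cam,X,st=None):
    M,f,cx,cy=T(cam,st or arm.observe()); c=(np.asarray(X)-M[:3,3])@M[:3,:3]
    return c[...,0]/c[...,2]*f+cx, c[...,1]/c[...,2]*f+cy
E
python3 - <<'E'
from h import *
np.set_printoptions(precision=4,suppress=True)
for c in ("scene","side","wrist"):
    pic,d,P=shot(c)
    print(c)
    np.savez(f"/tmp/{c}.npz",pic=pic,P=P)
    for l in ("board","stop_arm","carriage_top","station","tape_measure","pencil","screw_jar","try_square"):
        for m in arm.masks_of(c,l)[:2]:
            Q=P[m['pixels']];Q=Q[~np.isnan(Q[:,0])]
            print(l,round(m['conf'],2),np.round(m['rect']),len(Q),*(np.percentile(Q,q,axis=0) for q in (2,50,98)) if len(Q) else ())
            if l in("board","stop_arm"):
                np.save(f"/tmp/{c}_{l}_{round(m['conf']*100)}.npy",m['pixels'])
E
```

```text
scene
board 0.8 [236. 211. 103.  56.] 3130 [ 0.4749 -0.2594  0.016 ] [ 0.5321 -0.1407  0.0317] [ 0.5739 -0.0112  0.035 ]
stop_arm 0.59 [256. 277.  33.  45.] 1240 [ 0.7224 -0.1853  0.0075] [ 0.7682 -0.1541  0.0768] [ 0.7835 -0.1201  0.098 ]
stop_arm 0.57 [343. 179.  12.  20.] 157 [0.5736 0.1391 0.0728] [0.5968 0.1423 0.1049] [0.6126 0.1541 0.1203]
carriage_top 0.77 [347. 190.  24.  39.] 565 [0.5447 0.1286 0.0128] [0.6117 0.1455 0.07  ] [0.663  0.1872 0.1178]
station 0.83 [272. 220. 275. 167.] 18286 [ 0.383  -0.3721  0.0035] [ 0.609  -0.0677  0.0128] [0.7002 0.3009 0.0693]
station 0.66 [236. 213. 105.  60.] 3232 [ 0.4741 -0.259   0.0135] [ 0.5328 -0.1394  0.0317] [ 0.5743 -0.0099  0.0349]
tape_measure 0.38 [306. 158.  14.  36.] 67 [0.3846 0.0012 0.0131] [0.4519 0.107  0.0231] [0.6906 0.1177 0.3348]
pencil 0.51 [344. 156.  20.  21.] 117 [0.3944 0.2124 0.0134] [0.4393 0.2294 0.0198] [0.4836 0.2467 0.0233]
pencil 0.46 [235. 212. 101.  54.] 3182 [ 0.4737 -0.258   0.0141] [ 0.5319 -0.1404  0.0317] [ 0.5742 -0.0101  0.0349]
screw_jar 0.68 [256. 276.  35.  44.] 1240 [ 0.7213 -0.1852  0.0078] 
[... 946 characters left out ...]
 0.1167]
try_square 0.77 [257. 326.  97.  38.] 1306 [0.3814 0.3568 0.0004] [0.4131 0.4353 0.0068] [0.5426 0.4536 0.0169]
wrist
board 0.82 [232. 259.  96. 166.] 9757 [ 0.4754 -0.2116  0.0228] [ 0.5302 -0.0634  0.0319] [ 0.5709 -0.0043  0.0334]
stop_arm 0.73 [277.  14.  59.  28.] 1318 [0.5667 0.1394 0.0708] [0.5884 0.1416 0.1073] [0.6107 0.1491 0.1205]
carriage_top 0.75 [309.  23. 119.  41.] 4123 [0.5671 0.1286 0.0461] [0.6087 0.1417 0.0707] [0.6577 0.16   0.1192]
tape_measure 0.57 [107.  63. 128.  52.] 4578 [0.3848 0.0929 0.0193] [0.4286 0.1106 0.0707] [0.4613 0.1303 0.0745]
screw_jar 0.86 [421. 301.  53.  72.] 1247 [ 0.71   -0.1633  0.0078] [ 0.7227 -0.1421  0.0928] [ 0.7467 -0.1202  0.0969]
```

```bash
cat > fit.py <<'E'
from h import *
np.set_printoptions(precision=4,suppress=True)
def fence(P,nm):
    z=P[...,2]; 
    s=(abs(z-.062)<.006)&(P[...,0]>.55)&(P[...,0]<.75)&(P[...,1]>-.36)&(P[...,1]<.1)
    Q=P[s][:,:2]
    # front & back edges per y-bin
    F=[];B=[]
    for y in np.arange(-.35,.1,.01):
        q=Q[abs(Q[:,1]-y)<.005]
        if len(q)>8: F.append((np.percentile(q[:,0],3),y));B.append((np.percentile(q[:,0],97),y))
    F=np.array(F);B=np.array(B)
    if len(F)<5: return
    for n,L in(("front",F),("back",B)):
        k=cv2.fitLine(L.astype(np.float32),cv2.DIST_HUBER,0,.001,.001).ravel()
        ang=np.degrees(np.arctan(k[0]/k[1])); print(nm,n,"x at y=0: %.4f slope deg %.2f"%(k[2]-k[3]*k[0]/k[1],ang), len(L))
def board(P,mask,nm):
    s=mask&(abs(P[...,2]-.032)<.006); Q=P[s][:,:2].astype(np.float32)
    r=cv2.minAreaRect(Q); print(nm,"rect",np.array(r[0]),np.array(r[1]),r[2]); print(cv2.boxPoints(r))
E
python3 - <<'E'
from fit import *
import glob
for c in("scene","side","wrist"):
    P=np.load(f"/tmp/{c}.npz")['P']; fence(P,c)
    f=sorted(glob.glob(f"/tmp/{c}_board_*.npy"))[-1]; m=np.load(f)
    m=cv2.erode(m.astype(np.uint8),np.ones((3,3)))>0 if 0 else m
    board(P,m,c)
    f=sorted(glob.glob(f"/tmp/{c}_stop_arm_*.npy"))
    z=P[...,2];s=(P[...,1]>.1)&(P[...,1]<.2)&(P[...,0]>.54)&(P[...,0]<.70)&(z>.085)&(z<.2)
    Q=P[s]
    if len(Q):print('stop>85',len(Q),np.percentile(Q,[2,50,98],axis=0))
    s=(P[...,1]>.1)&(P[...,1]<.2)&(P[...,0]>.54)&(P[...,0]<.70)&(z>.035)&(z<.2)
    Q=P[s]
    if len(Q):print('carr>35',len(Q),np.percentile(Q,[2,50,98],axis=0))
E
```

```text
scene front x at y=0: 0.6150 slope deg -4.30 42
scene back x at y=0: 0.6438 slope deg -4.34 42
scene rect [ 0.5218 -0.1337] [0.2605 0.1046] 88.33519744873047
[[ 0.4658 -0.2624]
 [ 0.5703 -0.2654]
 [ 0.5779 -0.0051]
 [ 0.4734 -0.002 ]]
stop>85 131 [[0.5766 0.1394 0.0862]
 [0.5971 0.1431 0.1086]
 [0.6135 0.1541 0.1208]]
carr>35 853 [[0.5751 0.1031 0.038 ]
 [0.622  0.1437 0.0642]
 [0.6626 0.1963 0.1173]]
side front x at y=0: 0.6120 slope deg -4.42 41
side back x at y=0: 0.6398 slope deg -4.42 41
side rect [ 0.5206 -0.1338] [0.2676 0.1045] 88.0048599243164
[[ 0.4637 -0.2657]
 [ 0.5682 -0.2694]
 [ 0.5775 -0.002 ]
 [ 0.473   0.0017]]
stop>85 211 [[0.5685 0.1412 0.0858]
 [0.5834 0.1537 0.1019]
 [0.6084 0.1578 0.1179]]
carr>35 822 [[0.5648 0.1358 0.0373]
 [0.5975 0.1575 0.0683]
 [0.6545 0.1962 0.1157]]
wrist front x at y=0: 0.6123 slope deg -4.28 25
wrist back x at y=0: 0.6405 slope deg -4.42 25
wrist rect [ 0.5206 -0.1103] [0.2137 0.1001] 88.14781188964844
[[ 0.4672 -0.2154]
 [ 0.5672 -0.2187]
 [ 0.5741 -0.0051]
 [ 0.4741 -0.0018]]
stop>85 1119 [[0.5679 0.1395 0.0866]
 [0.5896 0.1419 0.1099]
 [0.6107 0.1488 0.1208]]
carr>35 5236 [[0.5678 0.1031 0.0485]
 [0.6122 0.1401 0.07  ]
 [0.657  0.159  0.1187]]
```

```bash
python3 -m pendant '[[[0.05,0.009,0],[0,0,0],0],[[0.05,0.009,0],[0,0,0],0],[[0.048,0.008,0],[0,0,0],0],[[0,0,0.02],[0,0,0],0],[[0,0,0.03],[0,0,0],0],[[0,0,0.03],[0,0,0],0],[[0,0,0.02],[0,0,0],0],[[0,0,0],[0,0,0],0]]' 20; python3 - <<'E'
from h import *
for n in ("side","wrist"):
    p,d=arm.get_image(n); cv2.imwrite(f"pics/{n}1.png",p[:,:,::-1])
E
```

```text
clock: 2.5
position: [0.6499, 0.1476, 0.1251]
ee_rot: [-2.22, -2.22, 0.005]
force: [0.2, 0.4, 0.7]
width: 0.178
```

View pics/side1.png

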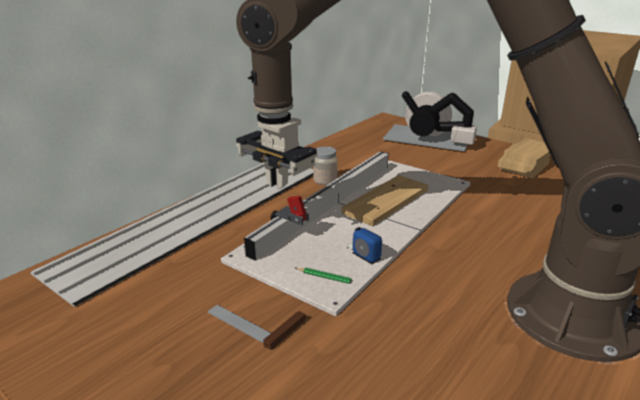

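View pics/wrist1.png

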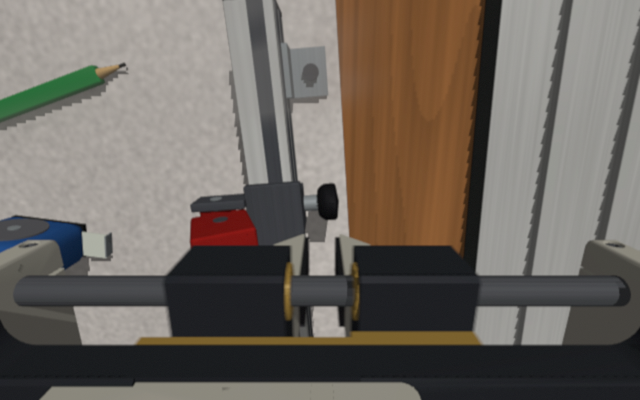

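```bash
python3 -m pendant '[[[0,0,0],[0,0,0],0],[[0,0,0.015],[0,0,0],0],[[0,0,0.014],[0,0,0],0],[[0,-0.012,0],[0,0,0],0],[[0,-0.012,0],[0,0,0],0],[[0,-0.012,0],[0,0,0],0],[[0,-0.012,0],[0,0,0],0]]'
```

```text
clock: 3.48
position: [0.6121, 0.1471, 0.1049]
ee_rot: [2.215, 2.209, 0.025]
force: [14.9, -7.3, 41.0]
width: 0.007
```

```bash
python3 - <<'E'
from h import *
for n in ("side","scene"):
    p,d=arm.get_image(n); p=p[130:260,220:420] if n=='side' else p[130:250,250:430]
    cv2.imwrite(f"pics/{n}2.png",cv2.resize(p[:,:,::-1],None,fx=4,fy=4))
E
```

```text
(no output)
```

View pics/side2.png

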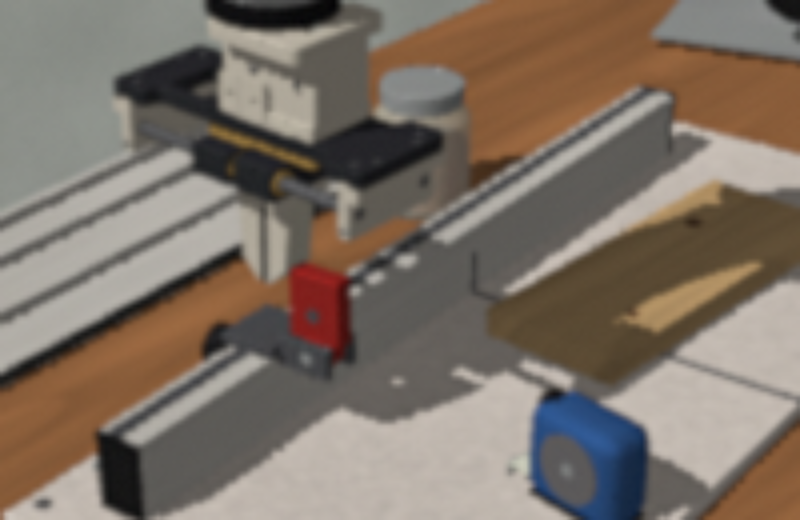

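View pics/scene2.png

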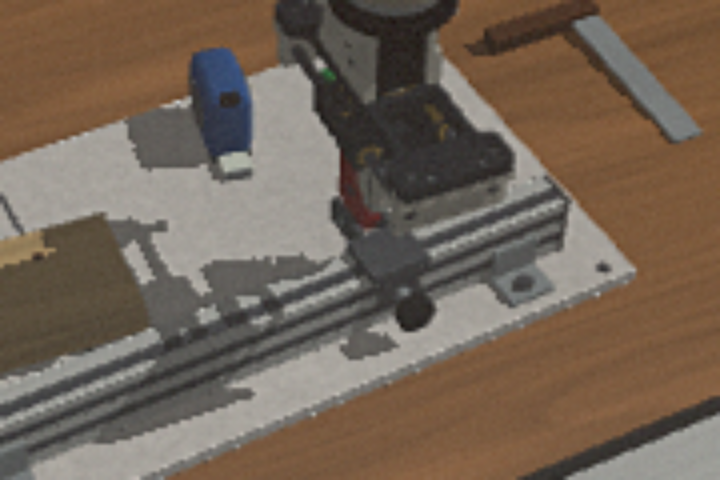

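```bash
python3 - <<'E'
from h import *
np.set_printoptions(precision=4,suppress=True)
s=arm.observe();print(s['clock'],s['position'],s['force'],s['ft_torque'],s['ee_rot'])
pic,d,P=shot("side")
for l in("stop_arm",):
    for m in arm.masks_of("side",l)[:2]:
        Q=P[m['pixels']];print(m['conf'],m['rect'],np.nanpercentile(Q,[2,25,50,75,98],axis=0))
print(proj("side",s['position']))
s2=(P[...,2]>.1)&(P[...,2]<.16)&(P[...,0]<.68)&(P[...,0]>.55)&(P[...,1]>.1)&(P[...,1]<.2)
print(np.nanpercentile(P[s2],[2,50,98],axis=0))
for z in np.arange(.075,.17,.006):
    q=P[s2|((P[...,2]>.07)&(P[...,2]<=.1)&(P[...,1]>.1)&(P[...,1]<.2)&(P[...,0]>.55)&(P[...,0]<.68))];q=q[abs(q[:,2]-z)<.003]
    if len(q):print(round(z,3),len(q),q.min(0),q.max(0))
E
```

```text
3.575 [0.6111 0.1469 0.1055] [ 9.694  -6.6588 31.1907] [-1.4699 -1.8786  0.0545] [2.2154 2.21   0.024 ]
0.77 [301.1, 209.0, 9.9, 25.0] [[0.5588 0.1403 0.0736]
 [0.5631 0.1497 0.0856]
 [0.5723 0.1525 0.0985]
 [0.5833 0.154  0.1106]
 [0.5931 0.1562 0.1179]]
(np.float64(289.1838082206704), np.float64(197.76063648139095))
[[0.5596 0.1387 0.1021]
 [0.5939 0.1553 0.1255]
 [0.6268 0.1604 0.156 ]]
0.075 59 [0.561  0.1316 0.0724] [0.5978 0.1649 0.0779]
0.081 35 [0.5593 0.1418 0.0782] [0.5943 0.1585 0.0837]
0.087 32 [0.5592 0.1391 0.0841] [0.5939 0.1558 0.0896]
0.093 32 [0.5582 0.1405 0.0902] [0.595  0.1557 0.0958]
0.099 35 [0.5576 0.1404 0.0962] [0.5933 0.1567 0.1018]
0.105 41 [0.5591 0.1401 0.1021] [0.6166 0.1597 0.108 ]
0.111 53 [0.5583 0.1368 0.1081] [0.6314 0.1599 0.114 ]
0.117 84 [0.5578 0.1393 0.114 ] [0.624  0.161  0.1199]
0.123 40 [0.5907 0.1383 0.1204] [0.627  0.1603 0.1259]
0.129 36 [0.5916 0.1377 0.1265] [0.6246 0.1613 0.1319]
0.135 38 [0.5907 0.1387 0.1321] [0.6268 0.1619 0.1379]
0.141 44 [0.5888 0.1373 0.1383] [0.6305 0.1602 0.1438]
0.147 41 [0.5885 0.1373 0.1443] [0.6294 0.1607 0.15  ]
0.153 50 [0.5887 0.137  0.15  ] [0.6276 0.1618 0.156 ]
0.159 9 [0.5887 0.1465 0.1561] [0.6158 0.158  0.1599]
```

```bash
python3 -m pendant '[[[0,0,0],[0,0,0],0]]'; python3 - <<'E'
from h import *
np.set_printoptions(precision=3,suppress=True)
s=arm.observe();print(s['joints'],s['dq'],s['joint_efforts'],s['force'],s['ft_torque'],s['position'])
p,d=arm.get_image("wrist"); cv2.imwrite("pics/w3.png",p[:,:,::-1])
E
```

```text
clock: 3.8
position: [0.6117, 0.147, 0.1053]
ee_rot: [2.216, 2.21, 0.024]
force: [11.4, -6.6, 33.0]
width: 0.005
[-0.317  0.547 -0.009  1.714  0.011  0.861 -0.335] [ 0.001  0.002 -0.    -0.002 -0.    -0.001  0.   ] [ -5.624 -49.545  -5.391 -11.208  -2.735   2.58   -0.121] [11.421 -6.575 33.01 ] [-1.431 -1.966  0.115] [0.612 0.147 0.105]
```

View pics/w3.png

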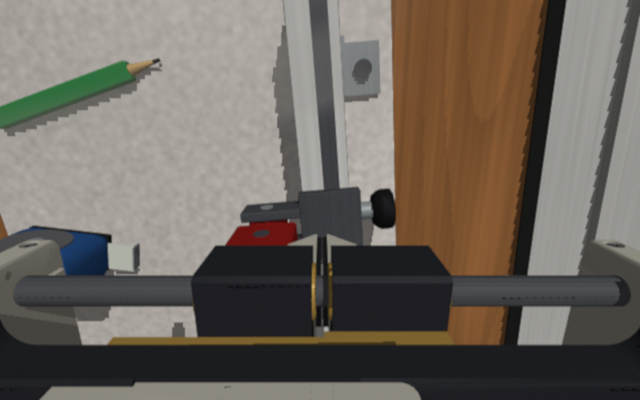

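```bash
python3 -m pendant '[[[0,0,-0.015],[0,0,0],0],[[0,0.02,0],[0,0,0],0],[[0,0.025,0],[0,0,0],0],[[0,0,0],[0,0,0],0],[[0,0,0.013],[0,0,0],0],[[0,0,0.013],[0,0,0],0],[[0,0,0],[0,0,0],0]]'
python3 - <<'E'
from h import *
np.set_printoptions(precision=4,suppress=True)
pic,d,P=shot("side")
cv2.imwrite("pics/s4.png",cv2.resize(pic[130:260,220:420,::-1],None,fx=4,fy=4))
s2=(P[...,2]>.07)&(P[...,2]<.16)&(P[...,0]<.69)&(P[...,0]>.55)&(P[...,1]>.1)&(P[...,1]<.2)
for z in np.arange(.075,.15,.006):
    q=P[s2];q=q[abs(q[:,2]-z)<.003]
    if len(q):print(round(z,3),len(q),q.min(0),q.max(0), np.sort(q[:,0])[::max(1,len(q)//9)])
E
```

```text
clock: 4.72
position: [0.6462, 0.1478, 0.0849]
ee_rot: [-2.22, -2.221, 0.005]
force: [0.6, 0.5, 0.3]
width: 0.001
0.075 86 [0.5623 0.1306 0.072 ] [0.6013 0.165  0.0779] [0.5623 0.5676 0.5709 0.5738 0.5758 0.5781 0.5817 0.5867 0.5909 0.5965]
0.081 1 [0.6427 0.1529 0.0831] [0.6427 0.1529 0.0831] [0.6427]
0.087 13 [0.6357 0.1402 0.0852] [0.651  0.1611 0.0897] [0.6357 0.6367 0.6381 0.6412 0.6417 0.6424 0.6434 0.6451 0.6467 0.6477
 0.6486 0.6498 0.651 ]
0.093 21 [0.6294 0.1401 0.0901] [0.6605 0.1602 0.0955] [0.6294 0.6318 0.6336 0.637  0.64   0.6423 0.6479 0.6504 0.6549 0.6561
 0.6605]
0.099 33 [0.6255 0.1408 0.0964] [0.6631 0.1603 0.1017] [0.6255 0.6287 0.6292 0.6304 0.6323 0.636  0.6426 0.6465 0.6498 0.6535
 0.6585]
0.105 40 [0.6253 0.1387 0.1021] [0.6637 0.1623 0.108 ] [0.6253 0.6274 0.6284 0.6304 0.632  0.638  0.6434 0.6483 0.6528 0.6561]
0.111 36 [0.6274 0.139  0.1082] [0.6611 0.1634 0.1139] [0.6274 0.628  0.6285 0.6296 0.6329 0.6416 0.6469 0.651  0.6572]
0.117 37 [0.6264 0.1386 0.1144] [0.6619 0.1635 0.12  ] [0.6264 0.6272 0.6276 0.6281 0.6289 0.6347 0.6421 0.6511 0.6567 0.6619]
0.123 41 [0.6252 0.1376 0.1201] [0.6634 0.1625 0.1256] [0.6252 0.6272 0.6277 0.6293 0.6319 0.6387 0.6456 0.6484 0.6511 0.659
 0.6634]
0.129 42 [0.6229 0.1407 0.1261] [0.6632 0.1621 0.1317] [0.6229 0.6258 0.6264 0.6273 0.6303 0.6331 0.6388 0.6471 0.651  0.6569
 0.6627]
0.135 32 [0.6245 0.1416 0.132 ] [0.6641 0.1617 0.1376] [0.6245 0.6251 0.6266 0.6275 0.6283 0.6317 0.6371 0.6446 0.6498 0.6594
 0.6623]
0.141 7 [0.626  0.1527 0.1382] [0.6336 0.1607 0.1433] [0.626  0.6269 0.6272 0.629  0.6292 0.6301 0.6336]
0.147 17 [0.5605 0.1127 0.1456] [0.6235 0.1779 0.1496] [0.5605 0.5606 0.5607 0.5611 0.5613 0.5625 0.6126 0.6136 0.6148 0.6153
 0.6158 0.6163 0.6168 0.617  0.621  0.6218 0.6235]
```

View pics/s4.png

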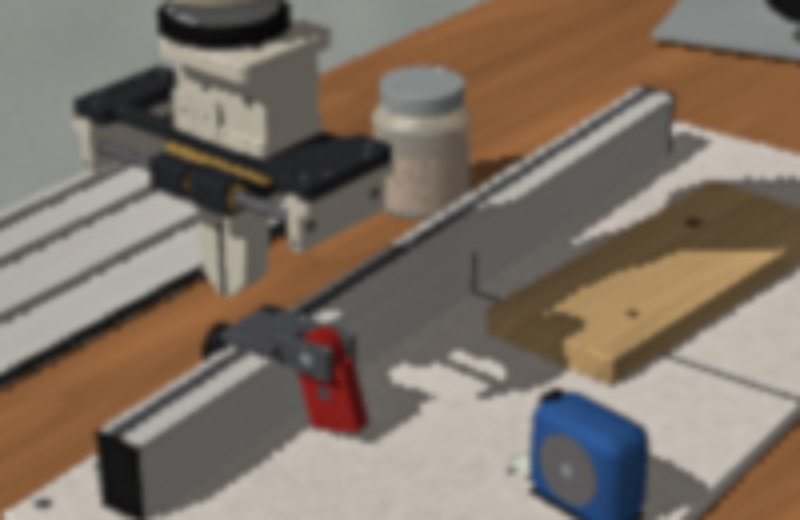

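```bash
python3 -m pendant '[[[0,0,-0.045],[0,0,0],0],[[0,0,-0.045],[0,0,0],0],[[-0.048,-0.034,0],[0,0,0],0.0918],[[-0.048,-0.034,0],[0,0,0],0.0918],[[-0.048,-0.034,0],[0,0,0],0.0918],[[-0.048,-0.034,0],[0,0,0],0.0918],[[-0.048,-0.034,0],[0,0,0],0.0918],[[-0.048,-0.034,0],[0,0,0],0.0918]]'
python3 -m pendant '[[[0,0,0],[0,0,10.7],0.0918],[[0,0,0],[0,0,10.7],0.0918],[[0,0,0],[0,0,10.7],0.0918],[[0,0,0],[0,0,10.7],0.0918],[[0,0,0],[0,0,10.7],0.0918],[[0,0,0],[0,0,10.7],0.0918],[[0,0,0],[0,0,10.7],0.0918],[[0,0,0],[0,0,10.7],0.0918],[[0,0,0],[0,0,0],0.0918]]'
python3 - <<'E'
from h import *
np.set_printoptions(precision=4,suppress=True)
s=arm.observe();print(s['position'],s['joints']);print(cv2.Rodrigues(s['ee_rot'])[0])
pic,d,P=shot("side");cv2.imwrite("pics/s5.png",pic[:,:,::-1])
E
```

```text
clock: 5.78
position: [0.443, -0.1414, 0.1773]
ee_rot: [2.221, 2.221, 0.001]
force: [-0.3, -0.7, 1.1]
width: 0.61
clock: 6.9
position: [0.4441, -0.1398, 0.1771]
ee_rot: [3.139, 0.123, 0.001]
force: [-0.7, -0.1, -0.3]
width: 0.999
[ 0.4441 -0.1398  0.1771] [-0.0757  0.23    0.3204  2.0336 -0.0927  0.8907 -1.1976]
[[ 0.9969  0.078   0.0007]
 [ 0.078  -0.9969 -0.    ]
 [ 0.0007  0.0001 -1.    ]]
```

View pics/s5.png

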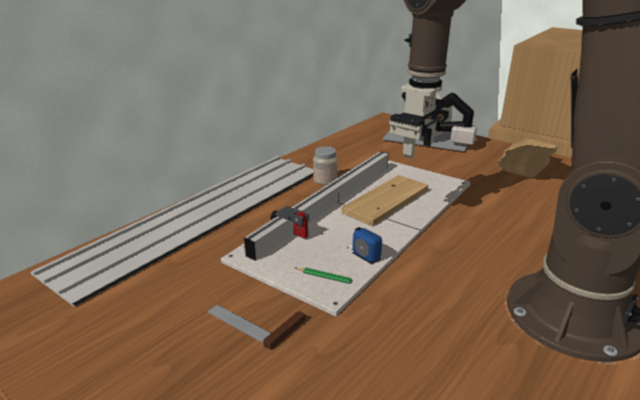

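```bash
python3 -m pendant '[[[0,0,0.055],[0,0,0],0.0918],[[0,0,0.055],[0,0,0],0.0918],[[0,0,0.035],[0,0,0],0.0918],[[0,0,0.012],[0,0,0],0.0918],[[0.01,0,0],[0,0,0],0.0918],[[0.01,0,0],[0,0,0],0.0918],[[0.01,0,0],[0,0,0],0.0918],[[0.01,0,0],[0,0,0],0.0918]]'
python3 -m pendant '[[[0.01,0,0],[0,0,0],0.0918],[[0.01,0,0],[0,0,0],0.0918],[[0.006,0,0],[0,0,0],0.0918],[[0.004,0,0],[0,0,0],0.0918],[[0.003,0,0],[0,0,0],0.0918],[[0,0,0],[0,0,0],0.0918]]'
python3 - <<'E'
from fit import *
s=arm.observe();print(s['position'],s['force'])
for c in("side","scene"):
    pic,d,P=shot(c);cv2.imwrite(f"pics/{c}6.png",pic[:,:,::-1])
    m=arm.masks_of(c,"board")[0];print(m['conf']);board(P,m['pixels'],c)
E
```

```text
clock: 7.95
position: [0.4843, -0.1369, 0.0204]
ee_rot: [-3.139, -0.121, 0.0]
force: [-4.1, -0.3, 3.5]
width: 1.0
clock: 8.7
position: [0.512, -0.1346, 0.019]
ee_rot: [-3.138, -0.119, 0.013]
force: [-16.6, -1.0, 11.9]
width: 1.003
[ 0.512  -0.1346  0.019 ] [-16.5881  -1.0092  11.942 ]
0.58
side rect [ 0.5708 -0.117 ] [0.1029 0.2511] 4.425233364105225
[[ 0.5098  0.0042]
 [ 0.5292 -0.2461]
 [ 0.6319 -0.2382]
 [ 0.6125  0.0122]]
0.67
scene rect [ 0.5616 -0.1259] [0.078  0.2592] 3.852595806121826
[[ 0.5139  0.0007]
 [ 0.5313 -0.2579]
 [ 0.6092 -0.2526]
 [ 0.5918  0.006 ]]
```

View pics/side6.png

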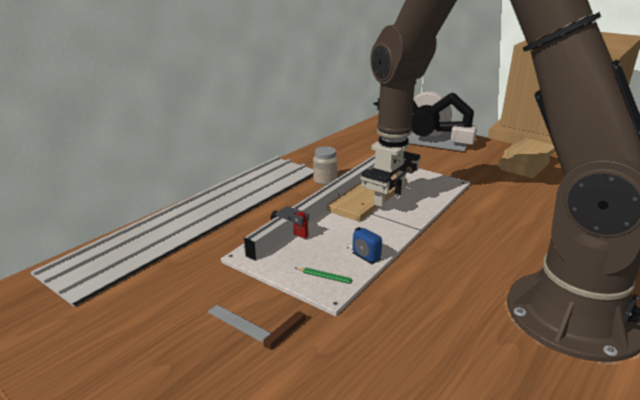

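View pics/scene6.png

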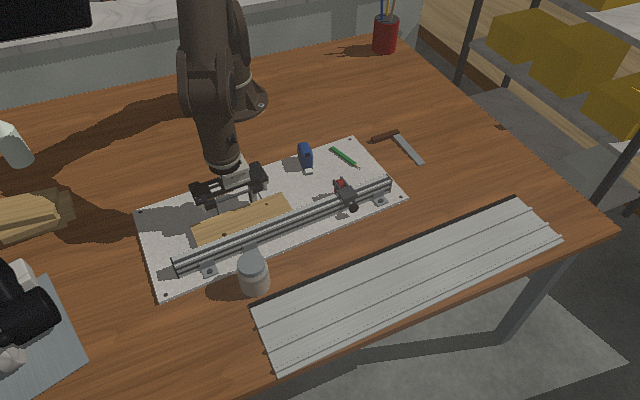

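```bash
python3 -m pendant '[[[-0.03,0,0],[0,0,0],0.0918],[[0,0,-0.045],[0,0,0],0.0918],[[0,0,-0.045],[0,0,0],0.0918],[[0.021,0.039,0],[0,0,0],0.045],[[0.022,0.039,0],[0,0,0],0.045],[[0.021,0.039,0],[0,0,0],0.045],[[0.021,0.0365,0],[0,0,0],0.045],[[0,0,0],[0,0,-10],0.045],[[0,0,0],[0,0,-10],0.045],[[0,0,0],[0,0,-10],0.045]]'
python3 -m pendant '[[[0,0,0],[0,0,-10],0.045],[[0,0,0],[0,0,-10],0.045],[[0,0,0],[0,0,-10],0.045],[[0,0,0],[0,0,-10],0.045],[[0,0,0],[0,0,-10],0.045],[[0,0,0],[0,0,-10],0.045],[[0,0,0],[0,0,0],0.045]]'
cat >> fit.py <<'E'
ex=np.array([.9971,.0758]);ey=np.array([-.0758,.9971]);O=np.array([.613,0])
def st(p): p=np.asarray(p)[...,:2]-O; return np.stack([p@ex,p@ey],-1)
E
python3 - <<'E'
from fit import *
s=arm.observe();print(s['position'],st(s['position']),s['width']*.0918);print(cv2.Rodrigues(s['ee_rot'])[0][:2,:2])
for c in("side","scene"):
    pic,d,P=shot(c);cv2.imwrite(f"pics/{c}7.png",pic[:,:,::-1])
    m=arm.masks_of(c,"board")[0];print(m['conf']);Q=P[m['pixels']&(abs(P[...,2]-.032)<.006)];q=st(Q);print(np.nanpercentile(q,[1,99],axis=0))
E
```

```text
clock: 10.15
position: [0.5845, -0.2833, 0.1097]
ee_rot: [2.998, 0.937, 0.002]
force: [-1.0, -0.6, 0.8]
width: 0.49
clock: 11.02
position: [0.5841, -0.2835, 0.1098]
ee_rot: [2.136, 2.303, 0.002]
force: [0.3, 0.0, -0.8]
width: 0.487
[ 0.5841 -0.2835  0.1098] [-0.0503 -0.2805] 0.044719171298117755
[[-0.0753  0.9972]
 [ 0.9972  0.0753]]
0.87
[[-0.1013 -0.2479]
 [-0.002   0.0091]]
0.7
[[-0.0975 -0.2487]
 [-0.0248  0.002 ]]
```

View pics/scene7.png

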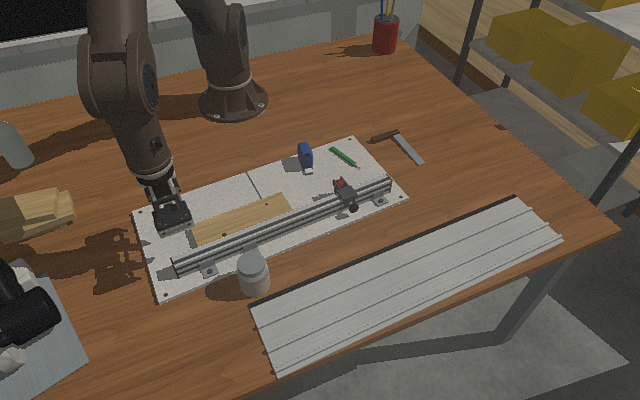

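```bash
python3 -m pendant '[[[0,-0.002,0.05],[0,0,0],0.045],[[0,0,0.04],[0,0,0],0.045],[[0.012,0,0],[0,0,0],0.045],[[0.015,0,0],[0,0,0],0.045],[[0.018,0,0],[0,0,0],0.045],[[0.018,0,0],[0,0,0],0.045],[[0.018,0,0],[0,0,0],0.045],[[0.018,0,0],[0,0,0],0.045],[[0.018,0,0],[0,0,0],0.045],[[0.01,0,0],[0,0,0],0.045]]'
python3 -m pendant '[[[0.006,0,0],[0,0,0],0.045],[[0.004,0,0],[0,0,0],0.045],[[0.003,0,0],[0,0,0],0.045]]'
python3 - <<'E'
from fit import *
s=arm.observe();print(s['position'],st(s['position']),s['force'])
for c in("side","scene"):
    pic,d,P=shot(c);cv2.imwrite(f"pics/{c}8.png",pic[:,:,::-1])
    m=arm.masks_of(c,"board")[0];print(m['conf']);Q=P[m['pixels']&(abs(P[...,2]-.032)<.006)];q=st(Q);print(np.nanpercentile(q,[1,99],axis=0))
E
```

```text
clock: 12.48
position: [0.5727, -0.1562, 0.0215]
ee_rot: [2.132, 2.303, 0.001]
force: [-0.7, -6.8, 4.9]
width: 0.49
clock: 12.85
position: [0.5718, -0.1446, 0.0215]
ee_rot: [2.133, 2.302, 0.001]
force: [-1.1, -8.2, 5.5]
width: 0.491
[ 0.5718 -0.1446  0.0215] [-0.0521 -0.1411] [-1.1343 -8.2399  5.5235]
0.87
[[-0.1014 -0.1216]
 [-0.0035  0.1307]]
0.66
[[-0.0974 -0.0815]
 [-0.025   0.1268]]
```

View pics/side8.png

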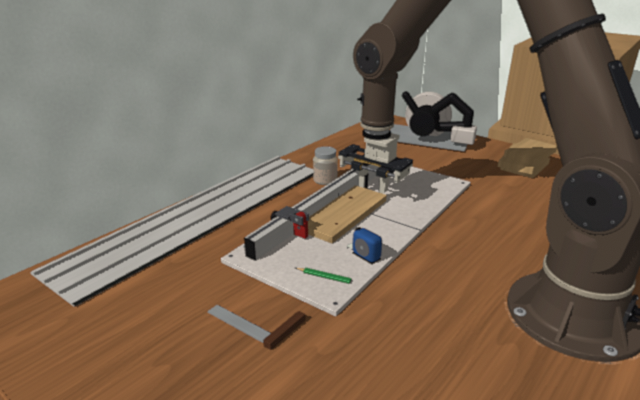

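```bash
python3 -m pendant '[[[0.005,0,0],[0,0,0],0.045],[[0.004,0,0],[0,0,0],0.045],[[0.003,0,0],[0,0,0],0.045],[[0,0,0],[0,0,0],0.045]]';python3 -m pendant '[[[0.003,0,0],[0,0,0],0.045],[[0,0,0],[0,0,0],0.045]]';python3 -m pendant '[[[0.003,0,0],[0,0,0],0.045],[[0,0,0],[0,0,0],0.045]]'
```

```text
clock: 13.55
position: [0.5709, -0.1329, 0.0213]
ee_rot: [2.133, 2.302, 0.001]
force: [-0.8, -8.3, 4.7]
width: 0.49
clock: 13.8
position: [0.5707, -0.1327, 0.0213]
ee_rot: [2.134, 2.298, -0.002]
force: [-0.3, -14.2, 1.9]
width: 0.489
clock: 14.05
position: [0.5703, -0.1325, 0.0214]
ee_rot: [2.135, 2.294, -0.005]
force: [1.3, -22.9, 2.3]
width: 0.491
```

```bash
python3 -m pendant '[[[-0.035,0,0],[0,0,0],0.045],[[0,0,-0.05],[0,0,0],0.045],[[0,0,-0.05],[0,0,0],0.045],[[0.037,-0.021,0],[0,0,0],0.0918],[[0.037,-0.021,0],[0,0,0],0.0918],[[0.037,-0.021,0],[0,0,0],0.0918],[[0.037,-0.021,0],[0,0,0],0.0918],[[0,0,0],[0,0,10],0.0918],[[0,0,0],[0,0,10],0.0918],[[0,0,0],[0,0,10],0.0918]]'
python3 -m pendant '[[[0,0,0],[0,0,10],0.0918],[[0,0,0],[0,0,10],0.0918],[[0,0,0],[0,0,10],0.0918],[[0,0,0],[0,0,10],0.0918],[[0,0,0],[0,0,10],0.0918],[[0,0,0],[0,0,10],0.0918],[[0,0,0],[0,0,0],0.0918]]'
python3 - <<'E'
from fit import *
s=arm.observe();print(s['position'],st(s['position']),s['width']*.0918);print(cv2.Rodrigues(s['ee_rot'])[0][:2,:2])
for c in("side","scene","wrist"):
    pic,d,P=shot(c);cv2.imwrite(f"pics/{c}9.png",pic[:,:,::-1])
    ms=arm.masks_of(c,"board")
    if ms:
      m=ms[0];print(c,m['conf']);Q=P[m['pixels']&(abs(P[...,2]-.032)<.006)];q=st(Q);print(np.nanpercentile(q,[1,99],axis=0))
E
```

```text
clock: 15.3
position: [0.477, -0.0178, 0.1206]
ee_rot: [-2.662, -1.669, -0.003]
force: [0.2, 1.0, 0.2]
width: 1.0
clock: 16.18
position: [0.477, -0.0181, 0.1203]
ee_rot: [-3.138, -0.125, -0.002]
force: [-0.4, 0.4, 1.2]
width: 1.001
[ 0.477  -0.0181  0.1203] [-0.137  -0.0077] 0.0919205992506686
[[ 0.9969  0.0793]
 [ 0.0793 -0.9969]]
side 0.58
[[-0.1019 -0.1101]
 [-0.0023  0.1422]]
scene 0.79
[[-0.098  -0.1162]
 [-0.0248  0.1372]]
wrist 0.59
[[-0.1001 -0.1152]
 [-0.0026  0.1384]]
```

View pics/scene9.png

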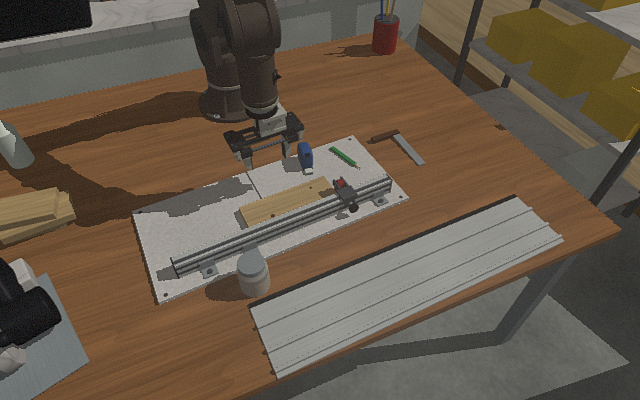

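View pics/wrist9.png

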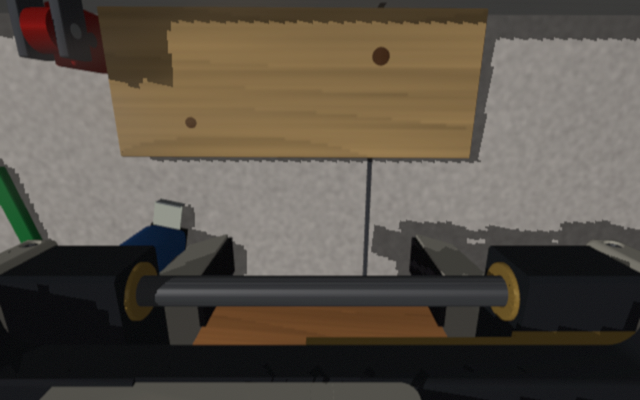

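```bash
python3 -m pendant '[[[0,0.004,0.05],[0,0,0],0.0918],[[0,0,0.035],[0,0,0],0.0918],[[0,0,0.015],[0,0,0],0.0918],[[0.01,0,0],[0,0,0],0.0918],[[0.01,0,0],[0,0,0],0.0918],[[0.006,0,0],[0,0,0],0.0918],[[0.003,0,0],[0,0,0],0.0918],[[0.003,0,0],[0,0,0],0.0918],[[0,0,0],[0,0,0],0.0918]]'
```

```text
clock: 17.6
position: [0.5033, -0.0215, 0.0196]
ee_rot: [-3.139, -0.12, 0.016]
force: [-17.3, -1.7, 13.4]
width: 0.995
```

```bash
python3 -m pendant '[[[-0.03,0,0],[0,0,0],0.0918],[[0,0,-0.05],[0,0,0],0.0918],[[0,-0.03,-0.05],[0,0,0],0.0918],[[0,-0.04,-0.03],[0,0,0],0.0918],[[0,-0.04,0],[0,0,0],0.0918],[[0,0,0],[0,0,0],0.0918],[[0,0,0],[0,0,0],0.0918]]'
python3 - <<'E'
from fit import *
for c in("side","scene","wrist"):
    pic,d,P=shot(c);cv2.imwrite(f"pics/{c}10.png",pic[:,:,::-1])
    np.savez(f"/tmp/{c}10.npz",pic=pic,P=P)
    ms=arm.masks_of(c,"board")
    if ms:
      m=ms[0];print(c,m['conf']);Q=P[m['pixels']&(abs(P[...,2]-.032)<.006)];q=st(Q);print(np.nanpercentile(q,[1,99],axis=0))
    fence(P,c)
    for l in("stop_arm","carriage_top","tape_measure","pencil","screw_jar","try_square"):
      ms=arm.masks_of(c,l)
      if ms: Q=P[ms[0]['pixels']];print(l,ms[0]['conf'],ms[0]['rect'],*np.nanpercentile(Q,[2,50,98],axis=0))
E
```

```text
clock: 18.48
position: [0.471, 0.0858, 0.1502]
ee_rot: [3.139, 0.121, 0.001]
force: [0.5, -1.0, -0.1]
width: 0.999
side 0.74
[[-0.1014 -0.114 ]
 [-0.0029  0.1421]]
side front x at y=0: 0.6116 slope deg -4.49 17
side back x at y=0: 0.6396 slope deg -2.83 17
stop_arm 0.58 [301.4, 225.8, 16.2, 30.0] [0.559  0.1404 0.0175] [0.5707 0.1524 0.0392] [0.5946 0.1567 0.0775]
carriage_top 0.62 [287.8, 221.8, 36.6, 30.5] [0.5601 0.133  0.021 ] [0.5848 0.1536 0.0652] [0.6541 0.1722 0.077 ]
tape_measure 0.76 [363.1, 247.1, 35.4, 37.2] [0.379  0.1013 0.0114] [0.4029 0.1267 0.0504] [0.4508 0.1344 0.0729]
pencil 0.79 [324.6, 275.9, 55.3, 15.2] [0.3823 0.2112 0.0091] [0.4323 0.2313 0.0176] [0.4874 0.2501 0.021 ]
screw_jar 0.74 [364.9, 246.5, 33.6, 36.7] [0.379  0.1003 0.0125] [0.4035 0.1269 0.0515] [0.4537 0.1344 0.0728]
try_square 0.66 [257.9, 325.4, 95.7, 42.5] [ 0.3814  0.3573 -0.0003] [0.4146 0.4346 0.0065] [0.5407 0.4535 0.0168]
scene 0.64
[[-0.099  -0.1163]
 [-0.0242  0.1385]]
scene front x at y=0: 0.6145 slope deg -4.41 42
scene back x at y=0: 0.6440 slope deg -4.33 42
stop_arm 0.54 [340.8, 183.
[... 651 characters left out ...]
rist 0.72
[[-0.1001 -0.1151]
 [-0.0026  0.1375]]
wrist front x at y=0: 0.6113 slope deg -4.36 21
wrist back x at y=0: 0.6170 slope deg -4.34 21
stop_arm 0.65 [246.6, 47.4, 35.3, 63.3] [0.5599 0.1385 0.0319] [0.5746 0.1455 0.0751] [0.5948 0.1532 0.0799]
carriage_top 0.85 [242.8, 40.5, 71.5, 79.0] [0.5605 0.1304 0.039 ] [0.5823 0.1456 0.0746] [0.6034 0.1661 0.0795]
tape_measure 0.91 [288.7, 251.1, 53.6, 113.4] [0.4135 0.0925 0.0185] [0.4395 0.1086 0.0672] [0.4627 0.1276 0.0742]
pencil 0.65 [157.5, 201.1, 50.4, 115.1] [0.4001 0.2139 0.0154] [0.4454 0.2316 0.0201] [0.4932 0.2492 0.0218]
try_square 0.88 [25.8, 241.7, 51.6, 19.6] [0.389  0.1759 0.0018] [0.4011 0.3728 0.0157] [0.4991 0.392  0.2182]
```

View pics/wrist10.png

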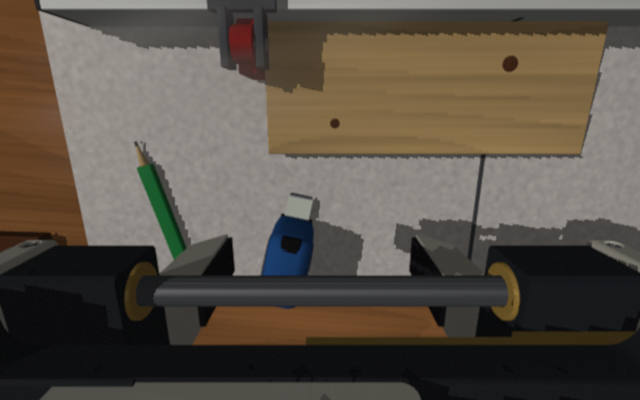

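View pics/side10.png

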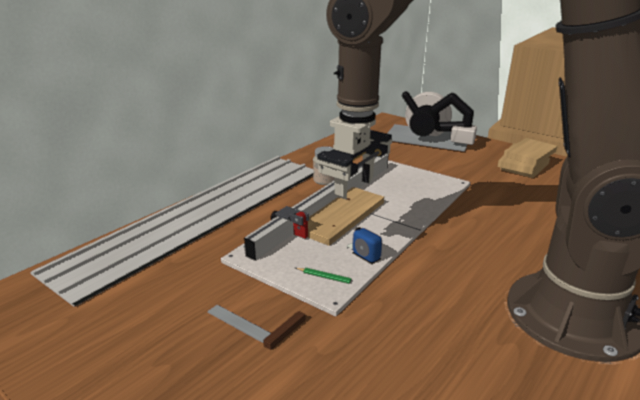

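```bash
python3 -m pendant '[[[0.0,-0.03,0],[0,0,0],0.0918],[[0,-0.02,0.02],[0,0,0],0.0918],[[0.0,0,0],[0,0,0],0.0918],[[0,0,0],[0,0,0],0.0918]]'
python3 - <<'E'
from fit import *
s=arm.observe();pic,d,P=shot("wrist");np.savez("/tmp/w11.npz",pic=pic,P=P)
cv2.imwrite("pics/w11.png",pic[:,:,::-1])
cv2.imwrite("pics/w11z.png",cv2.resize(pic[0:110,260:460,::-1],None,fx=4,fy=4,interpolation=cv2.INTER_CUBIC))
E
```

```text
clock: 20.18
position: [0.4671, 0.1352, 0.1301]
ee_rot: [3.139, 0.12, 0.0]
force: [0.8, -0.9, 0.3]
width: 0.999
```

View pics/w11.png

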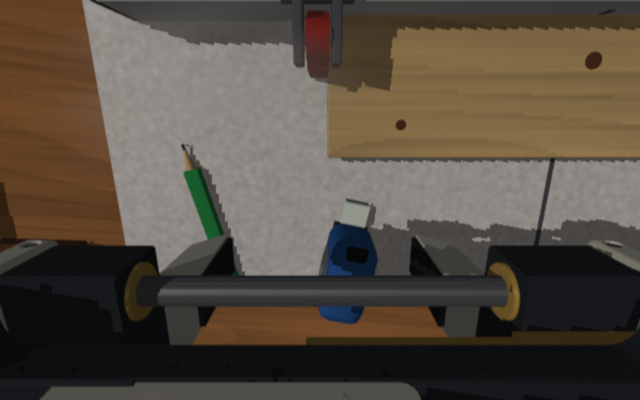

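View pics/w11z.png

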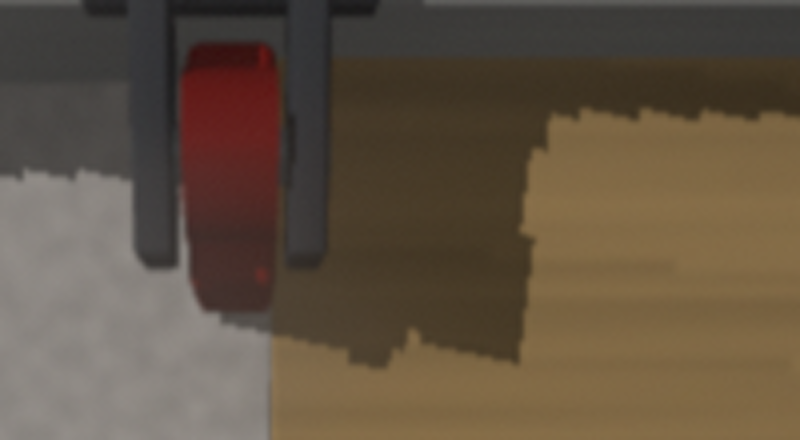

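```bash
python3 - <<'E'
from fit import *
P=np.load("/tmp/wrist10.npz")['P']
q=st(P.reshape(-1,3));z=P.reshape(-1,3)[:,2]
b=q[(abs(z-.032)<.004)&(q[:,0]>-.13)&(q[:,0]<.01)]
for y in np.arange(-.1,.14,.03):
    c=b[abs(b[:,1]-y)<.004][:,0]; f=q[(z>.036)&(z<.058)&(abs(q[:,1]-y)<.004)&(abs(q[:,0])<.02)][:,0]
    print(round(y,2),c.min(),c.max(),'fence face',np.median(f) if len(f) else None)
for c in("wrist10","w11","side10"):
    P=np.load(f"/tmp/{c}.npz")['P'];q=st(P.reshape(-1,3));z=P.reshape(-1,3)[:,2]
    b=q[(abs(z-.032)<.004)&(q[:,0]>-.09)&(q[:,0]<-.06)&(q[:,1]>.05)];print(c,'board end',b[:,1].max())
P=np.load("/tmp/side10.npz")['P'].reshape(-1,3);pic=np.load("/tmp/side10.npz")['pic'].reshape(-1,3).astype(int)
r=(pic[:,0]>2*pic[:,1]+20)&(P[:,1]>.1)&(P[:,1]<.2)&(P[:,0]>.5)
q=st(P[r])
for z in np.arange(.018,.08,.01):
    k=abs(P[r][:,2]-z)<.005
    if k.any():print(round(z,3),q[k].min(0),q[k].max(0))
s=arm.observe();print(s['force'],s['clock'])
E
```

```text
-0.1 -0.10105320656747749 -0.0011136521369828928 fence face -0.0013852115191383308
-0.07 -0.10104312838646534 -0.0010560782489260358 fence face -0.0013752938394786007
-0.04 -0.10104795453099329 -0.0011235760197108192 fence face -0.0013534418474989904
-0.01 -0.10106229055775355 -0.0010370176051257877 fence face -0.0013823958039674102
0.02 -0.10108327844426739 -0.0010285977127662208 fence face -0.001395909500871222
0.05 -0.10114485718517573 -0.0010388913090018485 fence face -0.0013988117099772075
0.08 -0.10107286017345161 -0.0011418755627026504 fence face -0.0014125623723333456
0.11 -0.10107076477834032 -0.0011895082777170919 fence face -0.0013750438405116454
0.14 -0.10119090674012243 -0.0010912427910612682 fence face -0.0013814739953831381
wrist10 board end 0.14171999554413406
w11 board end 0.14135127131561442
side10 board end 0.14659307649548214
0.018 [-0.0427  0.1519] [-0.0129  0.1591]
0.028 [-0.042   0.1475] [-0.0084  0.1587]
0.038 [-0.0439  0.1486] [-0.0079  0.1592]
0.048 [-0.0419  0.1477] [-0.0083  0.1585]
0.058 [-0.0421  0.1419] [-0.0316  0.157 ]
0.068 [-0.0344  0.1434] [-0.0322  0.1488]
0.078 [-0.0323  0.1425] [-0.0185  0.1572]
[-0.2671  0.7217  0.0117] 20.225
```

```bash
python3 - <<'E'
from fit import *
for c in("wrist10","w11"):
    d=np.load(f"/tmp/{c}.npz");P=d['P'].reshape(-1,3);pic=d['pic'].reshape(-1,3).astype(int)
    r=(pic[:,0]>2*pic[:,1]+15)&(P[:,1]>.1)&(P[:,1]<.2)&(P[:,0]>.5);q=st(P[r])
    print(c,np.percentile(q[:,1],[1,5,50,95,99]))
    r=r&(P[:,2]<.06);q=st(P[r]);print(len(q),np.percentile(q[:,1],[1,5,50,95,99]) if len(q) else '')
arm.sign_off()
E
```

```text
wrist10 [0.1418 0.1422 0.1485 0.1548 0.1554]
3 [0.144  0.144  0.144  0.1441 0.1441]
w11 [0.1423 0.1429 0.1483 0.1544 0.155 ]
45 [0.1427 0.1428 0.1483 0.1537 0.1544]
the job is handed in; nothing more can be done
```

The board is flush against the fence, its left end is against the stop, the stop is down, and I handed the job in at about 20 s. sign_off gave no verdict.

**What I did:**
- **Stop:** I pushed it over from behind with the shut fingers. On the first try they jammed on the stop's top back corner, with up to 41 N upward on the fingers. I raised and backed off to try again lower, and a picture then showed the stop already down.
- **Board:** I pushed it square against the fence with the fingers open, then along the fence until it met the stop. The force there rose from 8 to 23 N while the board stayed still. I then pressed it to the fence once more with 17 N.

**Last checks:**
- **Far edge:** within about 0.4 mm of the fence face along its whole length.
- **Left end:** at y ≈ 141.5 mm along the fence, with the stop's right face at about 142 mm, both in the wrist camera. The side camera read the board end about 5 mm further left. I did not resolve this; I relied on the wrist camera and the contact force.
- **Stop:** hangs vertical in the side view. I judged this from its outline and did not measure the angle.
- **Carriage, tape measure, pencil, try square and jar:** within a few millimetres of their first readings. The last side view mistook the tape measure for the jar, so I checked the jar in the scene camera instead.
- **Gripper:** clear of everything at sign-off, with under 1 N on the wrist.

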